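# Put a circuit board away in the dry cabinet and shut its door on the catch

### The job

Put the green power-supply board away in the dry cabinet: set it down flat on the pulled-out tray (do not drop it), slide the tray fully home, and push the glass door shut, without slamming it, until it snaps fully home on its catch. Do not disturb the multimeter, the solder spool or the bottle on the bench.

Things in the scene. Friction and masses are not known exactly. Their poses are not given: they have to be found in the camera images.
- dry_cabinet: desktop dry cabinet fixed to the bench, light grey shell 280 wide x 270 deep x 250 high. Origin: centre of its underside, on the bench. Its -x points out of the front, +y to the hinge side, z up; front plane (rim of the opening) at its x = -135. At the start its door is open and its tray pulled out of the front. Inside, a fixed shelf with reels is 158 above the bench, 70 behind the front plane
- door (a joint): door angle, rad: 0 = shut, grows as it opens out of the front (stop at 1.9); seen from above, shutting turns it anticlockwise. Side-hinged panel, dark frame and glass, 280 wide, 24 thick, 12 to 250 above the bench (top level with the cabinet's), 0.9 kg. Damped hinge, swings with 2 N, stays where left. A tray over 3 mm out keeps it from shutting; the door can push it in
- door_strike (a point): strike of the door catch: steel bracket 25 deep on the door's inner face, 258 from the hinge line, 214 above the bench. It meets a spring roller under the cabinet's roof at a door angle of about 0.06, must be pushed over it with about 10 N at the opening edge (more nearer the hinge) to about 0.025, then snaps to 0. Left on the roller the door is not shut
- door_hinge (a point): point on the upright hinge line, 250 above the bench (level of the door's top). The line is on the door's inner face at its left edge as seen from the front: cabinet x = -135, y = +140. The point turns with the door: its -y runs along the door to the opening edge (280 away), its -x points out of the outer face, 24 from the hinge line
- door_handle (a point): grip point on the door's steel handle: an upright round bar 10 thick and 100 long (105 to 205 above the bench), 30 off the outer face, 258 from the hinge line; this point is 10 below the bar's upper end. The outer face between handle and hinge is flat
- tray (a joint): how far the tray is pulled out, m: 0 = fully home (front lip 3 mm inside the front plane), stop at 0.18; slides along the cabinet's x with about 1.5 N of friction and stays where it is left
- tray_floor (a point): centre of the tray floor's upper face, 57 above the bench; moves with the tray. Bare aluminium tray, 200 (along the slide) x 236 wide overall, with 3 mm thick lips: side and back lips 14 high, front lip 30 high above the floor. Axes as the cabinet's: -x out of the front, y across
- tray_lip (a point): middle of the top edge of the tray's front lip, on its outer face, 87 above the bench; moves with the tray. The lip is upright, flat and 33 tall: push it towards the cabinet's +x to slide the tray in
- board: green power-supply board 160 (x) x 100 (y), 52 high, about 0.3 kg, loose, on four 10 mm standoffs. Origin: centre of its underside, at the feet. Circuit board 10 to 13 above the feet. In the middle a finned aluminium heatsink 70 (x) x 36 (y), 13 to 52 above the feet: grip it across y from above; beside it the board is free for 32 (only parts 2 high). Taller parts (to 39) only beyond |x| = 42
- multimeter: bystander: yellow and black handheld multimeter 186 (x) x 86 (y) x 40, loose, flat on the bench. Origin: centre of its underside
- solder_spool: bystander: black and orange spool of solder, 62 across, 52 high, standing on the bench, loose. Origin: centre of its underside
- spray_bottle: bystander: white bottle with a red cap, 54 across, 150 high, standing on the bench, loose. Origin: centre of its underside

How it is judged (in metres and radians):
On the way, in this order (a step that is already met when the one before it is completed fails the run):
1. the board stands flat on the tray, released (z of board in the frame of tray_floor between -0.004 and 0.005 m and angle between board's own z axis and vertical below 0.06 rad and x of board in the frame of tray_floor between -0.055 and 0.055 m and y of board in the frame of tray_floor between -0.06 and 0.06 m and contact force between the fingers and board below 0.05 N), for 0.2 s.
2. the door is shut on its catch (value of joint door below 0.015 rad), for 0.2 s.
At the end, for the whole second after the job is handed in: the door is shut on its catch (under 0.015 rad), the tray is home (under 12 mm out), and the board stands still, released, on its feet on the tray floor (within 5 mm of the floor's height, under 0.06 rad of tilt, centre within 55 mm along the slide and 60 mm across of the tray's centre) (all of step 1 and value of joint door below 0.015 rad and value of joint tray below 0.012 m and linear speed of board below 0.02 m/s); the robot touches nothing.
It fails at once if the yellow and black multimeter is shifted by more than 25 mm or tipped (distance of multimeter from where it was at the start of the episode above 0.025 m or angle between multimeter's own z axis and vertical above 0.35 rad).
It fails at once if the spool of solder is shifted by more than 25 mm or tipped (distance of solder_spool from where it was at the start of the episode above 0.025 m or angle between solder_spool's own z axis and vertical above 0.35 rad).
It fails at once if the white bottle is shifted by more than 25 mm or tipped (distance of spray_bottle from where it was at the start of the episode above 0.025 m or angle between spray_bottle's own z axis and vertical above 0.35 rad).
It fails at once if the door is slammed (it swings shut faster than 3.5 rad/s) (velocity of joint door below -3.5 rad/s).
It fails at once if the board is dropped (it falls freely by more than about 18 mm) (contact force between board and anything else below 0.05 N and linear speed of board above 0.6 m/s).
It also fails if it takes over 64 s, if anything falls off the work surface, if the arm or the gripper's body presses on something with over 40 N, if the wrist force passes 120 N, or if a joint passes its speed limit or range.

### The arm

A 6-joint arm with a two-finger parallel gripper is mounted at the origin on the work surface. World frame = base frame: x ahead of the robot, y to its left, z up, the work surface at z = 0. Lengths are in m, angles in degrees, forces in N, time in s.
With the tool pointing down it reaches from about 0.35 to 0.925 m from the base axis. Payload 6.4 kg.
Tool frame: the origin (TCP) lies between the finger pads; the fingertips stand 19 mm ahead of it and the grasp point (between the pads) is the TCP; z points along the fingers, y is the direction in which the jaws open and shut (so a half turn about z gives the same grasp; the last joint's range is limited). The gripper opens to 85 mm and grips with 20 to 120 N. Pads are 22 mm wide; open, the fingers measure 114 mm over their backs; the gripper's body (76 mm by 85 mm) begins 54 mm behind the grasp point. The pads swing forward as they close: fully open they stand 13 mm farther back than shut.
Start: joints at [-78.157, 14.043, 89.255, -0, 76.702, -9.975], TCP at [0.242, -0.603, 0.25] pointing down, gripper open.
Joint ranges: [-179.41, 179.41], [-58.25, 129.5], [7.25, 145.43], [-54.29, 234.29], [11.92, 165.04], [-157.13, 157.13]. Speed limits (degrees/s): [147.25, 147.25, 180, 180, 180, 180].

### API

Orientations are given as a 3x3 rotation matrix whose columns are the frame's x, y, z axes.
In Python, from plant import get_state, grab_frame, finish_job, spot_in, mark_of gives the robot as it stands. The module is installed in compiled form; this text tells all that it offers.
- The arm moves only by the tool play_rows, never from a script. Its argument "steps" is a list of rows, each a list of 5 numbers: the shift along the tool's x, y, z in cm, then the turn about the tool's z in rad, then the finger opening in cm, from 0 to 8.54. A call has 1 to 20 rows; each row shifts and turns the commanded pose from where the row before left it, along the tool's axes as they then stand; what a row does not reach is not made up. A row lasts 1/10 s, in which the tool goes at most 50 mm and 8.59 degrees, less where a joint would pass 70% of its speed; a pose out of reach is approached as far as the arm can. A call is refused whole if a number of a shift passes 5 or a number of a turn 0.15, either way. A call with a gripper value outside its range is refused whole. The fingers move at their own pace and stop on an object; the grip force is fixed at half the most. Time passes only in rows, so rows that do not move let the fingers close. It gives the time, the measured TCP pose, the force and the opening at its end, in the units of the state.
- get_state(): the state, without advancing time (a new reading comes with each control period).
- grab_frame(name): name is "scene" or "top" or "wrist"; returns a dict with "color" (480x640x3 uint8, blue, green, red), "fov_y" (degrees; the focal length in pixels is half the picture's height over the tangent of half this angle, whatever the lens; pixels are square), "cx", "cy" (the principal point, pixels), "dist_coeffs" ([k1, k2, p1, p2, k3] as OpenCV has them; the pictures are not rectified), "pose" (4x4, takes a point from camera to world coordinates). Camera axes: x right, y down, z forward; pixel columns grow to the right and rows downward; lengths in m; the calibration is good to about 2 mm. A picture is of the moment at which its call begins. There is no depth.
- finish_job(): hands the job in, once; it reports no verdict.
Trained networks look in a picture, given as the dict that the camera call returned (one of the last four; its "shot" number tells which), for a name from the list of things; names that differ only in an ending like _2 or _b are one class to them, and where a whole thing is asked for, a point or a joint stands for the part that bears it (a point fixed in the world has none). Each returns a list of dicts, best first, with "confidence" (0 to 1); they miss things now and then, are a little off and sometimes report something else, mostly with a low value. They report only what shows in the picture. A call takes as long as a camera call.
- spot_in(picture, name): "point" ([x, y, z] in m, in world coordinates, good to about 4 mm: the middle of the surface that is visible of it).
- mark_of(picture, name): "point" ([x, y, z] in m, in world coordinates, good to about 4 mm: a listed point, or the origin of a listed thing).
The state is a dict: "time": time; "qpos": joint angles; "qvel": joint speeds; "effort": joint torques, N m; "tool_pos": TCP position; "eef_rot": TCP orientation; "force": force on the tool from outside, world axes, zero at the start; "wrist_torque": the same for the moment, N m; "gripper_width": finger opening in m.
Only numpy, scipy, OpenCV 4.12 (cv2) and the standard library are available. Lean on these libraries where they do the work, as an engineer would, in place of code of your own. Each camera call takes 0.05 s, during which the arm holds its last target. There are 200 camera calls.

## Working session

There is one attempt and no reset: what is moved stays moved. The work goes in short steps, Python scripts to look and compute and a tool call to move; the robot and the scene stay as the last step left them, time stands still between calls to the robot, and variables do not carry over. Pictures are saved under pics/ and viewed, about 8 in all and at most 12, crops included, and the job is handed in when it is done.

Besides the shell and the picture viewer there is one more tool, called after "Call:" as name([rows], argument=value, ...), one row to a line, values as JSON. play_rows: Moves the arm, as the interface text tells. Its arguments: {"type":"object","properties":{"steps":{"type":"array"}},"required":["steps"]}

```bash
mkdir -p pics; cat > h.py <<'E'
import numpy as np, cv2
from plant import *
np.set_printoptions(precision=4,suppress=True)
def proj(f,P):
    T=np.linalg.inv(f["pose"]);fl=240/np.tan(np.radians(f["fov_y"])/2)
    K=np.array([[fl,0,f["cx"]],[0,fl,f["cy"]],[0,0,1]])
    P=np.atleast_2d(P).astype(float)
    return cv2.projectPoints(P,cv2.Rodrigues(T[:3,:3])[0],T[:3,3],K,np.array(f["dist_coeffs"]))[0].reshape(-1,2)
E
python3 - <<'E'
from h import *
s=get_state();print(s["time"],s["tool_pos"],s["eef_rot"])
ims=[]
for c in ("scene","top"):
    f=grab_frame(c);ims.append(f["color"]);print(c,f["pose"][:3,3])
    cv2.imwrite(f"pics/{c}0.png",f["color"])
    for n in "dry_cabinet door_strike door_hinge door_handle tray_floor tray_lip board multimeter solder_spool spray_bottle".split():
        print(n,[(np.array(d["point"]),round(d["confidence"],2)) for d in mark_of(f,n)[:2]])
    print("spot",[(n,[(np.array(d["point"]),round(d["confidence"],2)) for d in spot_in(f,n)[:1]]) for n in ("board","tray_floor","door_handle")])
E
```

```text
0.0 [ 0.2415 -0.6029  0.2492] [[ 0.9284  0.3716 -0.0004]
 [ 0.3716 -0.9284  0.0019]
 [ 0.0004 -0.0019 -1.    ]]
scene [0.9085 0.1869 1.3122]
dry_cabinet []
door_strike []
door_hinge [(array([0.5049, 0.1022, 0.1951]), 0.16)]
door_handle [(array([0.5063, 0.101 , 0.1958]), 0.81)]
tray_floor [(array([ 0.5684, -0.1722,  0.0598]), 0.88)]
tray_lip [(array([ 0.4878, -0.1175,  0.0919]), 0.95)]
board [(array([ 0.4345,  0.3687, -0.0005]), 0.83)]
multimeter [(array([ 0.6056,  0.2057, -0.0036]), 0.85)]
solder_spool [(array([ 0.6883,  0.0417, -0.0005]), 0.85), (array([ 0.6043,  0.2038, -0.0015]), 0.23)]
spray_bottle [(array([ 0.5767,  0.3667, -0.0008]), 0.93), (array([ 0.6851, -0.0868,  0.2506]), 0.63)]
spot [('board', [(array([0.4418, 0.3644, 0.0102]), 0.55)]), ('tray_floor', [(array([ 0.5277, -0.1739,  0.0578]), 0.71)]), ('door_handle', [(array([0.5864, 0.008 , 0.189 ]), 0.92)])]
top [0.4862 0.0203 1.4299]
dry_cabinet []
door_strike [(array([0.4657, 0.0348, 0.2136]), 0.97), (array([ 0.4844, -0.1177,  0.0887]), 0.45)]
door_hinge [(array([ 0.6911, -0.0906,  0.2527]), 0.89)]
door_handle [(array([0.5016, 0.1017, 0.1935]), 0.79)]
tray_floor [(array([ 0.5713, -0.1745,  0.0555]), 0.6)]
tray_lip [(array([ 0.4869, -0.1189,  0.0851]), 0.91)]
board [(array([ 0.43  ,  0.3714, -0.0014]), 0.9)]
multimeter [(array([ 0.6065,  0.2055, -0.0005]), 0.75)]
solder_spool [(array([0.6862, 0.0396, 0.0027]), 0.62)]
spray_bottle [(array([0.5706, 0.3674, 0.0043]), 0.94)]
spot [('board', [(array([0.4315, 0.3676, 0.0128]), 0.88)]), ('tray_floor', [(array([ 0.5597, -0.1693,  0.0532]), 0.89)]), ('door_handle', [(array([0.5679, 0.0079, 0.2503]), 0.93)])]
```

View pics/top0.png

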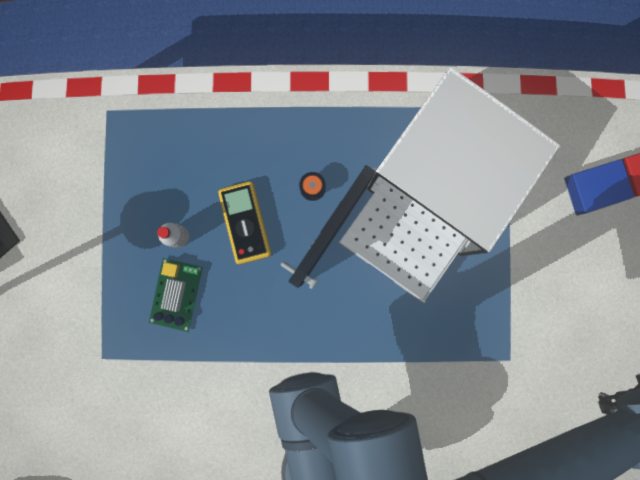

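View pics/scene0.png

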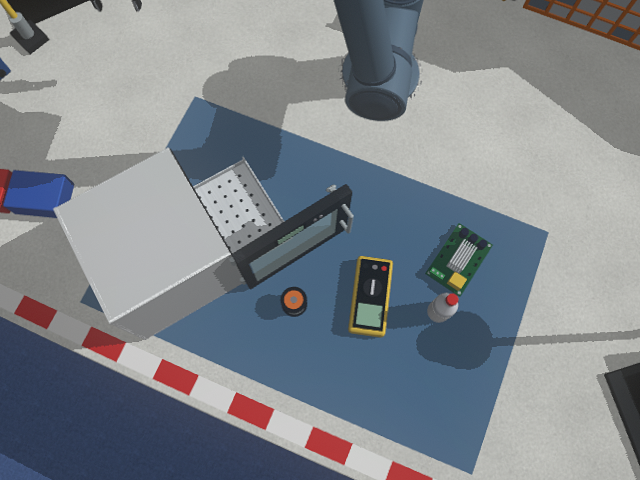

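The overview pictures agree with the networks:
- **Top view:** board at about (175,293), with its long axis at a yaw of about -14°. Bottle at (172,234), multimeter at (244,222) and spool at (312,186). The door runs from its hinge at (372,172) to its edge at (297,284), so it is about 1.49 rad open. The tray is at (410,235).
- **Scene view:** the same layout, with the handle at (345,215).

The cabinet's +x yaw is about -33°. I'll raise the tool, turn it and go above the board.

Call:
play_rows([
  [0, 0, -3.7, 0.125, 8.5],
  [0, 0, -3.7, 0.125, 8.5],
  [0, 0, -3.6, 0.125, 8.5],
  [1.04, -4.4, 0, 0.125, 8.5],
  [0, 0, 0, 0.125, 8.5],
  [1.04, -4.4, 0, 0, 8.5],
  [1.04, -4.4, 0, 0, 8.5],
  [1.04, -4.4, 0, 0, 8.5],
  [1.04, -4.4, 0, 0, 8.5],
  [1.04, -4.4, 0, 0, 8.5],
  [1.04, -4.4, 0, 0, 8.5],
  [1.04, -4.4, 0, 0, 8.5],
  [1.04, -4.4, 0, 0, 8.5],
  [1.04, -4.4, 0, 0, 8.5],
])

```text
time: 2.8
tool_pos: [0.4388, -0.196, 0.3606]
eef_rot: [[0.97, -0.242, 0.001], [-0.242, -0.97, -0.001], [0.001, 0.0, -1.0]]
force: [0.6, -0.5, 0.3]
gripper_width: 0.0851
```

Call:
play_rows([
  [-1.12, -3.9, 0, 0, 8.5],
  [-1.12, -3.9, 0, 0, 8.5],
  [-1.12, -3.9, 0, 0, 8.5],
  [-1.12, -3.9, 0, 0, 8.5],
  [-1.12, -3.9, 0, 0, 8.5],
  [-1.12, -3.9, 0, 0, 8.5],
  [-1.12, -3.9, 0, 0, 8.5],
  [-1.12, -3.9, 0, 0, 8.5],
  [-1.12, -3.9, 0, 0, 8.5],
  [-1.12, -3.9, 0, 0, 8.5],
  [-1.12, -3.9, 0, 0, 8.5],
  [-1.12, -3.9, 0, 0, 8.5],
  [-1.12, -3.9, 0, 0, 8.5],
  [-1.12, -3.9, 0, 0, 8.5],
  [0, 0, 0, 0, 8.5],
])

```text
time: 4.3
tool_pos: [0.4172, 0.3733, 0.3598]
eef_rot: [[0.971, -0.237, -0.001], [-0.237, -0.971, 0.001], [-0.001, -0.0, -1.0]]
force: [0.6, -0.6, -0.1]
gripper_width: 0.0852
```

```bash
python3 - <<'E'
from h import *
s=get_state();R=np.array(s["eef_rot"]);print(s["time"],s["tool_pos"],"yaw",np.degrees(np.arctan2(R[1,0],R[0,0])),s["qpos"])
f=grab_frame("wrist");cv2.imwrite("pics/w1.png",f["color"]);print(f["pose"])
for n in ("board",):
    print([(np.array(d["point"]),d["confidence"]) for d in mark_of(f,n)],[(np.array(d["point"]),d["confidence"]) for d in spot_in(f,n)])
print(proj(f,[s["tool_pos"],[.43,.37,.05]]))
E
```

```text
4.3 [0.4172 0.3733 0.3598] yaw -13.71988647248322 [ 30.1942  -2.1445  95.3619   0.0561  86.8142 133.911 ]
[[-0.2369 -0.9305 -0.2793  0.4863]
 [-0.9715  0.2265  0.0696  0.3563]
 [-0.0015  0.2878 -0.9577  0.4831]
 [ 0.      0.      0.      1.    ]]
[(array([0.4301, 0.368 , 0.0005]), 0.8)] [(array([0.4381, 0.366 , 0.0114]), 0.97), (array([0.5034, 0.0682, 0.1061]), 0.16)]
[[320.3362 318.9498]
 [320.7208 188.1308]]
```

View pics/w1.png

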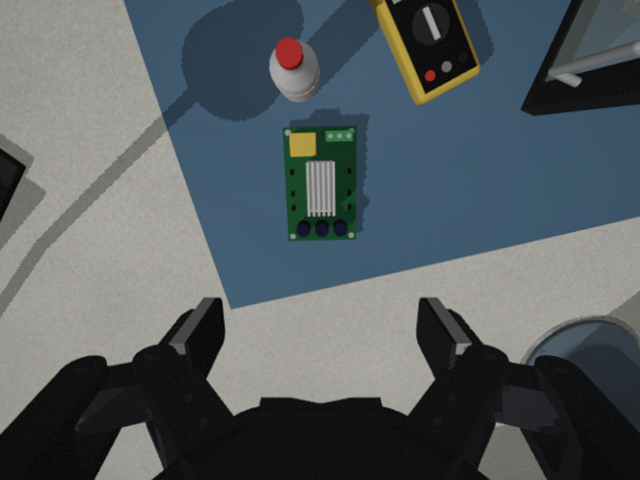

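The wrist picture shows the heatsink's centre at (321,188), exactly where my estimate of (0.43, 0.369) projects. The board is aligned to within about 2° of the image axes, and the bottle at (293,70) is clear. Next I descend and grip.

Call:
play_rows([
  [1.4, 0.1, 4, 0, 6.5],
  [0, 0, 4, 0, 6.5],
  [0, 0, 4, 0, 6.5],
  [0, 0, 4, 0, 6.5],
  [0, 0, 4, 0, 6.5],
  [0, 0, 4, 0, 6.5],
  [0, 0, 3, 0, 6.5],
  [0, 0, 2, 0, 6.5],
  [0, 0, 1.5, 0, 6.5],
  [0, 0, 1.4, 0, 6.5],
  [0, 0, 0, 0, 6.5],
  [0, 0, 0, 0, 6.5],
])

```text
time: 5.65
tool_pos: [0.4321, 0.3657, 0.042]
eef_rot: [[0.97, -0.242, 0.001], [-0.242, -0.97, 0.0], [0.001, -0.001, -1.0]]
force: [0.1, -0.7, -0.2]
gripper_width: 0.0651
```

Call:
play_rows([
  [0, 0, 0, 0, 3],
  [0, 0, 0, 0, 3],
  [0, 0, 0, 0, 3],
  [0, 0, 0, 0, 3],
  [0, 0, 0, 0, 3],
  [0, 0, 0, 0, 3],
  [0, 0, 0, 0, 3],
  [0, 0, 0, 0, 3],
])

```text
time: 6.45
tool_pos: [0.4327, 0.3664, 0.043]
eef_rot: [[0.97, -0.242, 0.003], [-0.242, -0.97, 0.002], [0.002, -0.002, -1.0]]
force: [0.1, 0.5, 6.9]
gripper_width: 0.0347
```

Call:
play_rows([
  [0, 0, -0.5, 0, 3],
  [0, 0, -1.3, 0, 3],
  [0, 0, -3, 0, 3],
  [0, 0, -4, 0, 3],
  [0, 0, -4, 0, 3],
  [0, 0, -4, 0, 3],
  [0, 0, -4, 0, 3],
  [0, 0, -4, 0, 3],
  [0, 0, -4, 0, 3],
  [0, 0, -3, 0, 3],
  [0, 0, -1, 0, 3],
  [0, 0, 0, 0, 3],
])

```text
time: 7.65
tool_pos: [0.4316, 0.3657, 0.3707]
eef_rot: [[0.97, -0.242, 0.002], [-0.242, -0.97, 0.001], [0.002, -0.002, -1.0]]
force: [0.2, -0.2, -3.3]
gripper_width: 0.0353
```

Call:
play_rows([
  [0.9, 1.8, 0, 0, 3],
  [1.85, 3.7, 0, 0, 3],
  [1.85, 3.7, 0, 0, 3],
  [1.85, 3.7, 0, 0, 3],
  [1.85, 3.7, 0, 0, 3],
  [1.85, 3.7, 0, 0, 3],
  [1.85, 3.7, 0, 0, 3],
  [1.85, 3.7, 0, 0, 3],
  [1.85, 3.7, 0, 0, 3],
  [1.85, 3.7, 0, 0, 3],
  [1.85, 3.7, 0, 0, 3],
  [1.85, 3.7, 0, 0, 3],
  [1.85, 3.7, 0, 0, 3],
  [0.95, 1.9, 0, 0, 3],
])

```text
time: 9.05
tool_pos: [0.5478, -0.1618, 0.3657]
eef_rot: [[0.97, -0.244, -0.005], [-0.244, -0.97, 0.002], [-0.006, -0.001, -1.0]]
force: [0.6, 0.2, -3.0]
gripper_width: 0.0351
```

Call:
play_rows([
  [0, 0, 0, -0.1, 3],
  [0, 0, 0, -0.12, 3],
  [0, 0, 0, -0.12, 3],
  [0, 0, 0, -0.12, 3],
  [0, 0, 0, -0.12, 3],
  [0, 0, 0, -0.12, 3],
  [0, 0, 0, -0.12, 3],
  [0, 0, 0, -0.12, 3],
  [0, 0, 0, -0.12, 3],
  [0, 0, 0, -0.1, 3],
  [0, 0, 0, -0.04, 3],
  [0, 0, 0, 0, 3],
])

```text
time: 10.25
tool_pos: [0.548, -0.1585, 0.367]
eef_rot: [[0.577, 0.817, -0.003], [0.817, -0.577, 0.002], [-0.0, -0.004, -1.0]]
force: [0.1, 0.3, -2.9]
gripper_width: 0.0351
```

```bash
cat > look.py <<'E'
from h import *
import sys
s=get_state();R=np.array(s["eef_rot"]);print(s["time"],s["tool_pos"],"yaw",np.degrees(np.arctan2(R[1,0],R[0,0])),s["force"],s["gripper_width"])
for c in sys.argv[2].split(","):
    f=grab_frame(c);cv2.imwrite(f"pics/{sys.argv[1]}_{c}.png",f["color"])
    for n in sys.argv[3].split(","):
        print(c,n,[(np.array(d["point"]),round(d["confidence"],2)) for d in mark_of(f,n)[:1]])
E
python3 look.py c2 wrist,top,scene board,tray_floor,tray_lip,door_hinge,door_strike,door_handle
```

```text
10.25 [ 0.548  -0.1585  0.367 ] yaw 54.790674058718025 [ 0.1225  0.2631 -2.8917] 0.03508471973194101
wrist board [(array([ 0.5493, -0.1647,  0.3215]), 0.86)]
wrist tray_floor [(array([ 0.6902,  0.0449, -0.003 ]), 0.44)]
wrist tray_lip []
wrist door_hinge [(array([ 0.6893, -0.0898,  0.2484]), 0.96)]
wrist door_strike [(array([0.4628, 0.0347, 0.2115]), 0.59)]
wrist door_handle [(array([ 0.6864, -0.0892,  0.2505]), 0.37)]
top board []
top tray_floor []
top tray_lip [(array([ 0.484 , -0.1172,  0.0858]), 0.74)]
top door_hinge [(array([ 0.6902, -0.0925,  0.2542]), 0.92)]
top door_strike [(array([0.4622, 0.0351, 0.2137]), 0.57)]
top door_handle [(array([0.4994, 0.1044, 0.1957]), 0.9)]
scene board [(array([ 0.5501, -0.1626,  0.3227]), 0.61)]
scene tray_floor [(array([ 0.5685, -0.1734,  0.0592]), 0.8)]
scene tray_lip [(array([ 0.6042,  0.2031, -0.0056]), 0.69)]
scene door_hinge [(array([ 0.684 , -0.0857,  0.2503]), 0.79)]
scene door_strike [(array([0.4657, 0.0362, 0.2152]), 0.91)]
scene door_handle [(array([0.5049, 0.1005, 0.1968]), 0.81)]
```

Call:
play_rows([
  [0, 0, 2, 0, 3],
  [0, 0, 3, 0, 3],
  [0, 0, 3, 0, 3],
  [0, 0, 3, 0, 3],
  [0, 0, 3, 0, 3],
  [0, 0, 3, 0, 3],
  [0, 0, 3, 0, 3],
  [0, 0, 2, 0, 3],
  [0, 0, 1.5, 0, 3],
  [0, 0, 1, 0, 3],
  [0, 0, 0, 0, 3],
])

```text
time: 12.4
tool_pos: [0.5481, -0.1591, 0.1232]
eef_rot: [[0.577, 0.817, -0.002], [0.817, -0.577, 0.001], [-0.0, -0.002, -1.0]]
force: [0.3, 1.3, -2.9]
gripper_width: 0.035
```

```bash
python3 look.py c3 wrist,scene board,tray_floor,tray_lip
```

```text
12.4 [ 0.5481 -0.1591  0.1232] yaw 54.761981392802056 [ 0.3256  1.2805 -2.8614] 0.03501907330806086
wrist board [(array([ 0.5495, -0.1634,  0.0797]), 0.78)]
wrist tray_floor []
wrist tray_lip [(array([ 0.484 , -0.1187,  0.0869]), 0.66)]
scene board [(array([ 0.5502, -0.1624,  0.081 ]), 0.97)]
scene tray_floor [(array([ 0.5705, -0.1702,  0.0573]), 0.64)]
scene tray_lip [(array([ 0.4849, -0.1175,  0.0924]), 0.79)]
```

View pics/c3_scene.png

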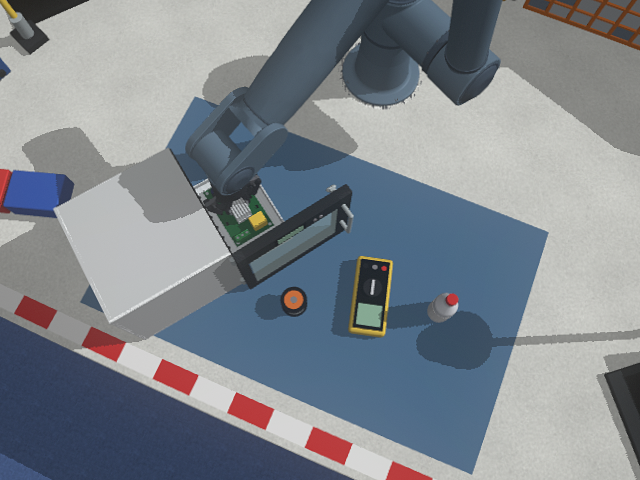

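The scene picture shows the board level over the tray at (243,215), inside the lips, with the gripper clear of the cabinet and door. The feet are about 23 mm above the floor, so I lower it slowly.

Call:
play_rows([
  [0, 0, 0.5, 0, 3],
  [0, 0, 0.5, 0, 3],
  [0, 0, 0.4, 0, 3],
  [0, 0, 0.3, 0, 3],
  [0, 0, 0.2, 0, 3],
  [0, 0, 0.15, 0, 3],
  [0, 0, 0, 0, 3],
  [0, 0, 0, 0, 3],
])

```text
time: 13.6
tool_pos: [0.5487, -0.1594, 0.1039]
eef_rot: [[0.577, 0.817, 0.0], [0.817, -0.577, -0.0], [0.0, 0.0, -1.0]]
force: [-0.2, 0.1, -2.8]
gripper_width: 0.035
```

Call:
play_rows([
  [0, 0, 0.1, 0, 3],
  [0, 0, 0.1, 0, 3],
  [0, 0, 0.1, 0, 3],
  [0, 0, 0, 0, 3],
])

```text
time: 14.0
tool_pos: [0.5484, -0.1592, 0.1006]
eef_rot: [[0.577, 0.817, -0.0], [0.817, -0.577, 0.0], [-0.0, -0.0, -1.0]]
force: [0.8, 0.2, -2.3]
gripper_width: 0.035
```

Call:
play_rows([
  [0, 0, 0.1, 0, 3],
  [0, 0, 0.05, 0, 3],
  [0, 0, 0, 0, 3],
])

```text
time: 14.3
tool_pos: [0.5488, -0.1595, 0.1]
eef_rot: [[0.577, 0.817, 0.0], [0.817, -0.577, -0.0], [-0.0, 0.0, -1.0]]
force: [-1.5, -0.3, 3.7]
gripper_width: 0.0349
```

The feet touch (the vertical force went from -2.9 to +3.7 N). I release, then rise.

Call:
play_rows([
  [0, 0, 0, 0, 4],
  [0, 0, 0, 0, 5.5],
  [0, 0, 0, 0, 6.2],
  [0, 0, 0, 0, 6.2],
  [0, 0, 0, 0, 6.2],
  [0, 0, 0, 0, 6.2],
  [0, 0, -1, 0, 6.2],
  [0, 0, -2, 0, 6.2],
  [0, 0, -3, 0, 6.2],
  [0, 0, -3, 0, 6.2],
  [0, 0, -3, 0, 6.2],
  [0, 0, 0, 0, 6.2],
])

```text
time: 15.5
tool_pos: [0.5512, -0.1606, 0.2256]
eef_rot: [[0.577, 0.817, 0.009], [0.817, -0.577, -0.005], [0.001, 0.01, -1.0]]
force: [0.4, -1.1, 0.9]
gripper_width: 0.0616
```

```bash
python3 look.py c4 wrist,scene board,tray_floor,tray_lip
```

```text
15.5 [ 0.5512 -0.1606  0.2256] yaw 54.77155594672873 [ 0.4378 -1.095   0.8757] 0.0615863004459694
wrist board [(array([ 0.5502, -0.1631,  0.057 ]), 0.86)]
wrist tray_floor []
wrist tray_lip [(array([ 0.4834, -0.1163,  0.0862]), 0.89)]
scene board [(array([ 0.5515, -0.1619,  0.0558]), 0.72)]
scene tray_floor [(array([ 0.5691, -0.1732,  0.0581]), 0.92)]
scene tray_lip [(array([ 0.4852, -0.1161,  0.0908]), 0.92)]
```

View pics/c4_wrist.png

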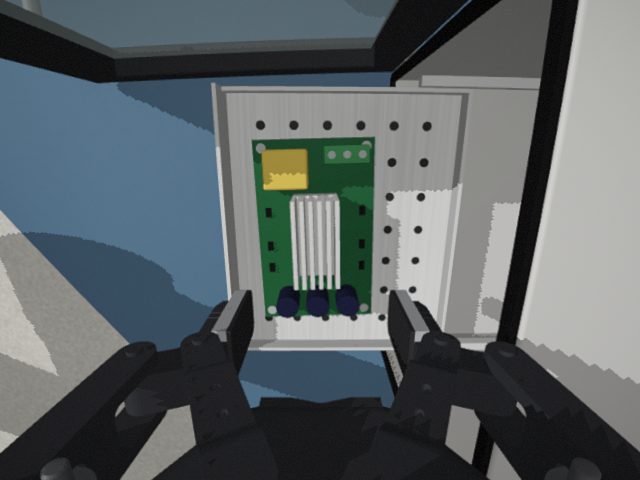

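The wrist picture shows the board flat and square on the tray, at about (252–373, 138–318) in the image and inside all four lips. Its height reads 0.056–0.057, as it should. Next I back off in front of the lip with the jaws fully open along the slide. That way the leading finger's back (57 mm ahead of the TCP) pushes the lip while the gripper's body stays clear of the roof.

Call:
play_rows([
  [-0.1, -3.2, 0, 0, 8.5],
  [-0.1, -3.2, 0, 0, 8.5],
  [-0.1, -3.2, 0, 0, 8.5],
  [0, -3.2, 0, 0, 8.5],
  [0, -3.4, 0, 0, 8.5],
  [0, 0, 3, 0, 8.5],
  [0, 0, 4, 0, 8.5],
  [0, 0, 4, 0, 8.5],
  [0, 0, 2.7, 0, 8.5],
  [0, 0, 1, 0, 8.5],
  [0, 0, 0, 0, 8.5],
])

```text
time: 17.0
tool_pos: [0.4135, -0.0678, 0.0711]
eef_rot: [[0.577, 0.817, -0.003], [0.817, -0.577, 0.002], [-0.001, -0.004, -1.0]]
force: [0.2, -0.2, 0.2]
gripper_width: 0.085
```

```bash
python3 look.py c5 wrist,scene tray_lip,board
```

```text
17.0 [ 0.4135 -0.0678  0.0711] yaw 54.76083100612208 [ 0.1666 -0.2404  0.2348] 0.08504369600605831
wrist tray_lip []
wrist board []
scene tray_lip [(array([ 0.4873, -0.118 ,  0.0883]), 0.76)]
scene board [(array([ 0.55  , -0.1639,  0.0553]), 0.81)]
```

View pics/c5_wrist.png

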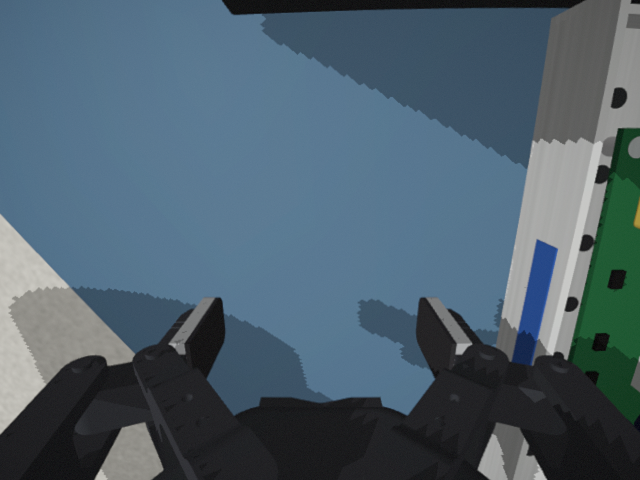

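Call:
play_rows([
  [0, 1, 0, 0, 8.5],
  [0, 1, 0, 0, 8.5],
  [0, 1, 0, 0, 8.5],
  [0, 0.5, 0, 0, 8.5],
  [0, 0.5, 0, 0, 8.5],
  [0, 0.5, 0, 0, 8.5],
  [0, 0.5, 0, 0, 8.5],
])

```text
time: 18.0
tool_pos: [0.4554, -0.0972, 0.0721]
eef_rot: [[0.577, 0.817, -0.001], [0.817, -0.577, 0.0], [-0.0, -0.001, -1.0]]
force: [-1.5, 0.6, 0.5]
gripper_width: 0.0851
```

```bash
python3 look.py c6 scene,top tray_lip,board,tray_floor; python3 -c "
import cv2
im=cv2.imread('pics/c6_scene.png')[110:290,130:370]
cv2.imwrite('pics/c6crop.png',cv2.resize(im,None,fx=3.3,fy=3.3,interpolation=2))"
```

```text
18.0 [ 0.4554 -0.0972  0.0721] yaw 54.7662264196646 [-1.4505  0.6198  0.5379] 0.08506759039961062
scene tray_lip [(array([ 0.5019, -0.1288,  0.0911]), 0.88)]
scene board [(array([ 0.5657, -0.1743,  0.0551]), 0.94)]
scene tray_floor []
top tray_lip [(array([ 0.5048, -0.1291,  0.0858]), 0.62)]
top board [(array([ 0.5634, -0.174 ,  0.0546]), 0.62)]
top tray_floor [(array([ 0.5865, -0.1899,  0.0578]), 0.62)]
```

View pics/c6crop.png

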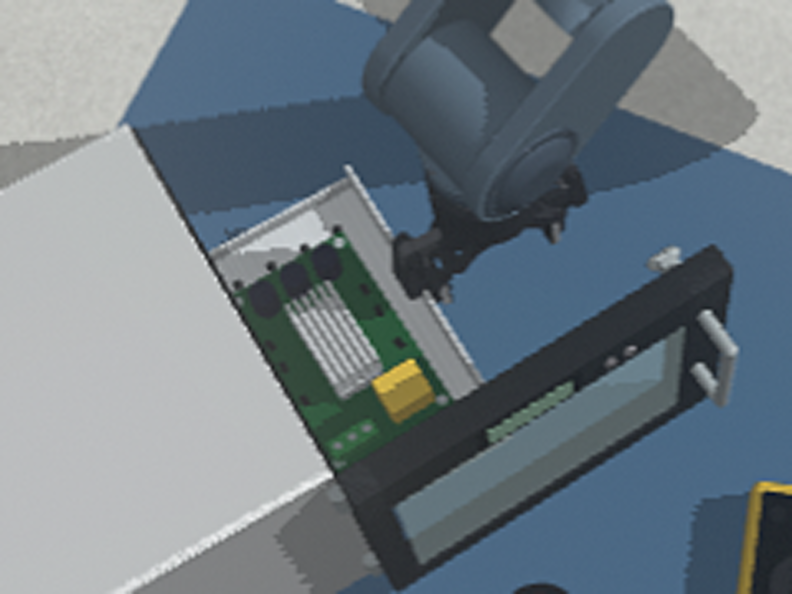

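The crop shows the finger on the outside of the lip and the board riding along. The force is 1.6 N, matching the tray's friction. The lip still has about 132 mm to go, and I push it 128 mm.

Call:
play_rows([
  [0, 0.5, 0, 0, 8.5],
  [0, 0.8, 0, 0, 8.5],
  [0, 0.9, 0, 0, 8.5],
  [0, 0.9, 0, 0, 8.5],
  [0, 0.9, 0, 0, 8.5],
  [0, 0.9, 0, 0, 8.5],
  [0, 0.9, 0, 0, 8.5],
  [0, 0.9, 0, 0, 8.5],
  [0, 0.9, 0, 0, 8.5],
  [0, 0.9, 0, 0, 8.5],
  [0, 0.5, 0, 0, 8.5],
  [0, 0.5, 0, 0, 8.5],
  [0, 0.5, 0, 0, 8.5],
  [0, 0, 0, 0, 8.5],
])

```text
time: 19.8
tool_pos: [0.5382, -0.1555, 0.0729]
eef_rot: [[0.577, 0.817, 0.002], [0.817, -0.577, -0.001], [0.0, 0.002, -1.0]]
force: [0.1, 0.1, -0.4]
gripper_width: 0.0853
```

Call:
play_rows([
  [0, 0.5, 0, 0, 8.5],
  [0, 0.5, 0, 0, 8.5],
  [0, 0.5, 0, 0, 8.5],
  [0, 0.5, 0, 0, 8.5],
  [0, 0.4, 0, 0, 8.5],
  [0, 0.4, 0, 0, 8.5],
  [0, 0, 0, 0, 8.5],
])

```text
time: 20.5
tool_pos: [0.5605, -0.1716, 0.0724]
eef_rot: [[0.577, 0.817, 0.001], [0.817, -0.577, -0.001], [0.0, 0.001, -1.0]]
force: [0.1, 0.3, 0.4]
gripper_width: 0.0849
```

```bash
python3 look.py c7 scene,top,wrist tray_lip,door_hinge,door_strike,door_handle,board
```

```text
20.5 [ 0.5605 -0.1716  0.0724] yaw 54.749760801052524 [0.0931 0.2876 0.4021] 0.08494685284416192
scene tray_lip []
scene door_hinge [(array([ 0.6857, -0.0888,  0.2482]), 0.57)]
scene door_strike [(array([0.4638, 0.0365, 0.2126]), 0.74)]
scene door_handle [(array([0.5079, 0.1   , 0.1966]), 0.7)]
scene board [(array([ 0.6045,  0.2033, -0.0017]), 0.28)]
top tray_lip []
top door_hinge [(array([ 0.6885, -0.0915,  0.2536]), 0.98)]
top door_strike [(array([0.4623, 0.0364, 0.2135]), 0.56)]
top door_handle [(array([0.5015, 0.1003, 0.1939]), 0.7)]
top board []
wrist tray_lip []
wrist door_hinge []
wrist door_strike []
wrist door_handle []
wrist board [(array([ 0.67  , -0.2498,  0.0588]), 0.59)]
```

Call:
play_rows([
  [0, 0.15, 0, 0, 8.5],
  [0, 0.15, 0, 0, 8.5],
  [0, 0.1, 0, 0, 8.5],
  [0, 0, 0, 0, 8.5],
])

```text
time: 21.8
tool_pos: [0.5626, -0.1729, 0.0722]
eef_rot: [[0.577, 0.817, -0.002], [0.817, -0.577, 0.001], [-0.0, -0.002, -1.0]]
force: [-4.7, 3.0, 3.8]
gripper_width: 0.085
```

The push now meets 5.6 N, well above the sliding friction, so the tray is at its stop. I back off, rise over the door and come down on its outer side with the fingers closed.

Call:
play_rows([
  [0, -1, 0, 0, 8.5],
  [0, -3, 0, 0, 8.5],
  [0, -3, 0, 0, 8.5],
  [0, -3, 0, 0, 8.5],
  [0, 0, -3, 0, 6],
  [0, 0, -4, 0, 4],
  [0, 0, -4, 0, 2],
  [0, 0, -4, 0, 0],
  [0, 0, -4, 0, 0],
  [0, 0, -4, 0, 0],
  [0, 0, -4, 0, 0],
  [0, 0, -1.8, 0, 0],
  [0, 0, 0, 0, 0],
])

```text
time: 23.1
tool_pos: [0.4824, -0.116, 0.3639]
eef_rot: [[0.577, 0.817, 0.007], [0.817, -0.577, -0.003], [0.001, 0.007, -1.0]]
force: [-0.5, -0.9, -0.4]
gripper_width: 0.0003
```

Call:
play_rows([
  [2, -0.6, 0, 0, 0],
  [4, -1.1, 0, 0, 0],
  [4, -1.1, 0, 0, 0],
  [4, -1.1, 0, 0, 0],
  [4, -1.1, 0, 0, 0],
  [2, -0.7, 0, 0, 0],
  [0, 0, 0, 0, 0],
])

```text
time: 23.8
tool_pos: [0.5497, 0.083, 0.3576]
eef_rot: [[0.574, 0.819, -0.004], [0.819, -0.574, 0.001], [-0.002, -0.003, -1.0]]
force: [-0.6, 0.6, -0.9]
gripper_width: 0.0003
```

```bash
python3 look.py c8 top,wrist,scene door_hinge,door_strike,door_handle,tray_lip
```

```text
23.8 [0.5497 0.083  0.3576] yaw 54.98508680231567 [-0.5595  0.5694 -0.943 ] 0.00025183801071606074
top door_hinge [(array([ 0.687 , -0.0899,  0.2565]), 0.97)]
top door_strike [(array([0.4626, 0.0362, 0.2156]), 0.73)]
top door_handle [(array([0.5011, 0.1016, 0.196 ]), 0.63)]
top tray_lip [(array([ 0.6112, -0.2076,  0.0861]), 0.75)]
wrist door_hinge [(array([ 0.6877, -0.0896,  0.2494]), 0.64)]
wrist door_strike [(array([0.4652, 0.0341, 0.208 ]), 0.78)]
wrist door_handle [(array([0.4992, 0.0972, 0.1958]), 0.77)]
wrist tray_lip [(array([ 0.6075, -0.205 ,  0.0829]), 0.75)]
scene door_hinge [(array([ 0.6838, -0.086 ,  0.2497]), 0.66)]
scene door_strike []
scene door_handle [(array([0.5043, 0.0996, 0.1936]), 0.8)]
scene tray_lip []
```

View pics/c8_wrist.png

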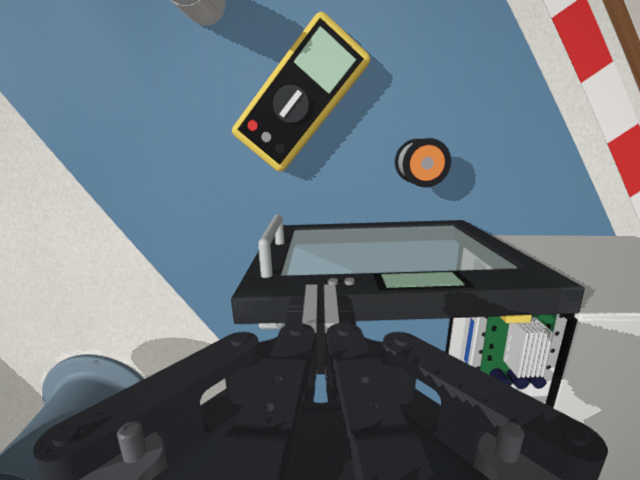

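The wrist picture shows the door top edge along (235–580, 300), the handle at (268,255), and the board inside the cabinet at (510,350). The tray lip reads about 5 mm behind the front plane, so the tray is home. The finger is 67 mm outside the hinge plane at 0.21 m from the hinge, so it will come down clear of the door. Now down, then approach.

Call:
play_rows([
  [0, 0, 2, 0, 0],
  [0, 0, 3.5, 0, 0],
  [0, 0, 3.5, 0, 0],
  [0, 0, 3, 0, 0],
  [0, 0, 1.9, 0, 0],
  [0, 0, 0, 0, 0],
  [-1, 0, 0, 0, 0],
  [-1, 0, 0, 0, 0],
  [-0.7, 0, 0, 0, 0],
  [0, 0, 0, 0, 0],
])

```text
time: 25.55
tool_pos: [0.5348, 0.0577, 0.2225]
eef_rot: [[0.578, 0.816, 0.002], [0.816, -0.578, -0.0], [0.001, 0.002, -1.0]]
force: [0.2, 0.7, -0.1]
gripper_width: 0.0001
```

Call:
play_rows([
  [-0.4, 0, 0.4, 0, 0],
  [-0.6, -0.1, 0, -0.03, 0],
  [-1.25, -0.19, 0, -0.06, 0],
  [-1.25, -0.19, 0, -0.06, 0],
  [-1.25, -0.19, 0, -0.06, 0],
  [-1.25, -0.19, 0, -0.06, 0],
  [-1.25, -0.19, 0, -0.06, 0],
  [-0.6, -0.1, 0, -0.03, 0],
])

```text
time: 26.35
tool_pos: [0.4888, -0.0064, 0.2172]
eef_rot: [[0.251, 0.968, 0.0], [0.968, -0.251, 0.0], [0.0, 0.0, -1.0]]
force: [1.4, 0.5, -0.4]
gripper_width: -0.0002
```

```bash
cat > d.py <<'E'
from h import *
s=get_state();R=np.array(s["eef_rot"]);p=np.array(s["tool_pos"])
H=np.array([.6875,-.0895]);print(s["time"],p,s["force"])
psi=np.arctan2(R[1,0],R[0,0])
f=grab_frame("top");m=[d for d in mark_of(f,"door_handle") if d["confidence"]>.4];k=[d for d in mark_of(f,"door_strike") if d["confidence"]>.4]
for l in (m,k): print(l[:1])
phi=psi+np.pi/2
if m:
    v=np.array(m[0]["point"])[:2]-H;phi=np.arctan2(v[1],v[0])%(2*np.pi)+np.arctan2(54,258);print("len",np.hypot(*v))
u=np.array([np.cos(phi),np.sin(phi)]);n=np.array([np.sin(phi),-np.cos(phi)])
print("phi",np.degrees(phi),"door",np.radians(234.8)-phi,"tool yaw",np.degrees(psi),"yaw+90-phi",np.degrees(psi+np.pi/2-phi),"r",(p[:2]-H)@u,"d",(p[:2]-H)@n)
E
python3 d.py
```

```text
26.35 [ 0.4888 -0.0064  0.2172] [ 1.3966  0.4582 -0.3906]
[{'point': [0.4434, 0.022, 0.1942], 'confidence': 0.9}]
[{'point': [0.4356, -0.0519, 0.215], 'confidence': 0.95}]
len 0.26835994485019554
phi 167.2715154621416 door 1.1785943940677104 tool yaw 75.46695180744966 yaw+90-phi -1.8045636546919321 r 0.21216012329741457 d 0.03723050545654219
```

Call:
play_rows([
  [-0.6, -0.1, 0, -0.03, 0],
  [-1.25, -0.19, 0, -0.06, 0],
  [-1.25, -0.19, 0, -0.06, 0],
  [-1.25, -0.19, 0, -0.06, 0],
  [-1.25, -0.19, 0, -0.06, 0],
  [-1.25, -0.19, 0, -0.06, 0],
  [-1.25, -0.19, 0, -0.06, 0],
  [-1.25, -0.19, 0, -0.06, 0],
  [-1.25, -0.19, 0, -0.06, 0],
  [-1.25, -0.19, 0, -0.06, 0],
  [-1.25, -0.19, 0, -0.06, 0],
  [-1.25, -0.19, 0, -0.06, 0],
  [-1.25, -0.19, 0, -0.06, 0],
  [-1.25, -0.19, 0, -0.06, 0],
  [-0.6, -0.1, 0, -0.03, 0],
  [0, 0, 0, 0, 0],
])

```text
time: 28.1
tool_pos: [0.4868, -0.1776, 0.2172]
eef_rot: [[-0.551, 0.834, -0.0], [0.834, 0.551, 0.0], [0.0, -0.0, -1.0]]
force: [-0.1, 0.2, -0.2]
gripper_width: -0.0
```

```bash
python3 d.py
```

```text
28.1 [ 0.4868 -0.1776  0.2172] [-0.1016  0.235  -0.1777]
[{'point': [0.4402, -0.1851, 0.197], 'confidence': 0.78}]
[]
len 0.2651351542138462
phi 212.95674451503277 door 0.3812367275669888 tool yaw 123.4672883617948 yaw+90-phi 0.5105438467620278 r 0.21632592602722042 d 0.03527524069353116
```

Call:
play_rows([
  [-0.6, -0.1, 0, -0.03, 0],
  [-0.85, -0.13, 0, -0.04, 0],
  [-0.85, -0.13, 0, -0.04, 0],
  [-0.85, -0.13, 0, -0.04, 0],
  [-0.65, -0.1, 0, -0.03, 0],
  [-0.65, -0.1, 0, -0.03, 0],
  [-0.43, -0.07, 0, -0.02, 0],
  [-0.43, -0.07, 0, -0.02, 0],
  [-0.43, -0.07, 0, -0.02, 0],
  [0, 0, 0, 0, 0],
])

```text
time: 29.25
tool_pos: [0.517, -0.2269, 0.2174]
eef_rot: [[-0.755, 0.656, 0.0], [0.656, 0.755, -0.0], [-0.0, 0.0, -1.0]]
force: [0.2, -0.2, -1.3]
gripper_width: 0.0003
```

```bash
python3 d.py
```

```text
29.25 [ 0.517  -0.2269  0.2174] [ 0.2403 -0.1503 -1.3483]
[{'point': [0.4796, -0.2468, 0.1953], 'confidence': 0.65}]
[]
len 0.26070232066477655
phi 228.9331388957194 door 0.1023960430268871 tool yaw 139.00088445039611 yaw+90-phi 0.06774555467673704 r 0.21565209343518238 d 0.03827395973877616
```

Door at about 0.10 rad. Small steps over the roller from here, no further turning.

Call:
play_rows([
  [-0.3, 0, 0, 0, 0],
  [-0.3, 0, 0, 0, 0],
  [-0.3, 0, 0, 0, 0],
  [-0.2, 0, 0, 0, 0],
  [0, 0, 0, 0, 0],
])

```text
time: 29.9
tool_pos: [0.5237, -0.2327, 0.217]
eef_rot: [[-0.755, 0.655, -0.005], [0.655, 0.755, 0.004], [0.006, -0.001, -1.0]]
force: [-10.1, 6.4, 4.8]
gripper_width: -0.0002
```

Call:
play_rows([
  [-0.2, 0, 0, 0, 0],
  [-0.2, 0, 0, 0, 0],
  [-0.2, 0, 0, 0, 0],
  [0, 0, 0, 0, 0],
])

```text
time: 30.3
tool_pos: [0.5299, -0.2382, 0.2174]
eef_rot: [[-0.754, 0.656, 0.001], [0.656, 0.754, -0.0], [-0.001, 0.0, -1.0]]
force: [-0.1, 0.3, 0.7]
gripper_width: -0.0001
```

```bash
python3 d.py
```

```text
30.3 [ 0.5299 -0.2382  0.2174] [-0.1022  0.32    0.7201]
[{'point': [0.4934, -0.2666, 0.1944], 'confidence': 0.55}]
[{'point': [0.6886, 0.0419, -0.0012], 'confidence': 0.6}]
len 0.2627531541199839
phi 234.1993220400093 door 0.010483808146000584 tool yaw 138.97749881371175 yaw+90-phi -5.2218232262975475 r 0.21274446632304247 d 0.04084911502681844
```

The force rose to 12 N and then fell to zero, so it snapped. I press lightly once more to feel the hard stop, then withdraw.

Call:
play_rows([
  [-0.2, 0, 0, 0, 0],
  [-0.2, 0, 0, 0, 0],
  [-0.15, 0, 0, 0, 0],
  [0, 0, 0, 0, 0],
])

```text
time: 30.85
tool_pos: [0.5316, -0.2393, 0.2168]
eef_rot: [[-0.756, 0.655, -0.007], [0.655, 0.756, 0.006], [0.009, -0.001, -1.0]]
force: [-13.3, 9.4, 6.7]
gripper_width: -0.0
```

Call:
play_rows([
  [0.5, 0, 0, 0, 0],
  [1, 0, 0, 0, 0],
  [2, 0, 0, 0, 0],
  [2.5, 0, 0, 0, 0],
  [0, 0, -3, 0, 0],
  [0, 0, -4, 0, 0],
  [0, 0, -4, 0, 0],
  [3, 0, -2, 0, 0],
  [3, 0, 0, 0, 0],
  [0, 0, 0, 0, 0],
])

```text
time: 31.85
tool_pos: [0.4418, -0.1612, 0.3485]
eef_rot: [[-0.755, 0.656, 0.002], [0.656, 0.755, -0.001], [-0.003, 0.0, -1.0]]
force: [0.2, 0.2, -0.8]
gripper_width: 0.0003
```

```bash
python3 look.py c9 top,scene,wrist door_handle,door_hinge,board,multimeter,solder_spool,spray_bottle; python3 d.py; python3 -c "
import cv2,numpy as np
a=cv2.imread('pics/c9_scene.png')[100:400,20:480];b=cv2.imread('pics/c9_wrist.png')
cv2.imwrite('pics/c9m.png',np.hstack([cv2.resize(a,(400,300)),cv2.resize(b,(400,300))]))"
```

```text
31.85 [ 0.4418 -0.1612  0.3485] yaw 139.0377893449685 [ 0.2145  0.186  -0.7592] 0.0002669281340339945
top door_handle [(array([ 0.4935, -0.2646,  0.1958]), 0.78)]
top door_hinge [(array([ 0.6874, -0.0927,  0.2525]), 0.71)]
top board []
top multimeter [(array([ 0.607 ,  0.2033, -0.0043]), 0.97)]
top solder_spool [(array([0.6845, 0.0394, 0.0022]), 0.86)]
top spray_bottle [(array([0.574 , 0.3652, 0.0041]), 0.71)]
scene door_handle [(array([ 0.4947, -0.2636,  0.1954]), 0.67)]
scene door_hinge [(array([ 0.6852, -0.0869,  0.2494]), 0.65)]
scene board []
scene multimeter [(array([ 0.602 ,  0.1994, -0.0011]), 0.98)]
scene solder_spool [(array([0.6883, 0.0426, 0.002 ]), 0.88)]
scene spray_bottle [(array([0.5753, 0.3666, 0.0001]), 0.87)]
wrist door_handle [(array([ 0.4958, -0.2686,  0.1982]), 0.82)]
wrist door_hinge [(array([ 0.6896, -0.0927,  0.2488]), 0.8)]
wrist board []
wrist multimeter [(array([ 0.5991,  0.2051, -0.0013]), 0.86)]
wrist solder_spool [(array([ 0.689 ,  0.0445, -0.0016]), 0.81)]
wrist spray_bottle []
32.9 [ 0.4431 -0.1627  0.3473] [ 0.3108  0.4485 -0.0256]
[{'point': [0.493, -0.2651, 0.1945], 'confidence': 0.64}]
[{'point': [0.5561, -0.3085, 0.2138], 'confidence': 0.85}]
len 0.26204123721277156
phi 233.8980882907997 door 0.015741328887834527 tool yaw 138.98870006103184 yaw+90-phi -4.909388229767873 r 0.20313643609186036 d 0.15433482064117007
```

View pics/c9m.png

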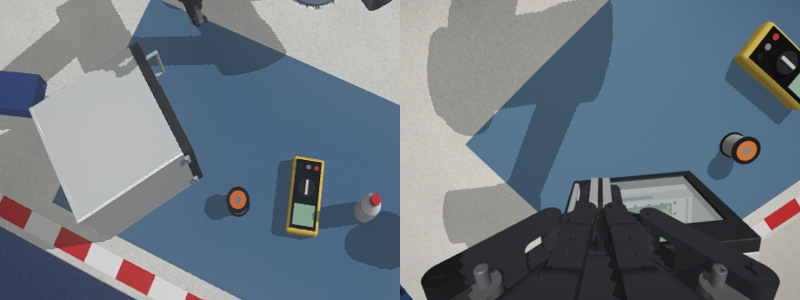

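```bash
python3 -c "
from plant import *
print(finish_job())"
```

```text
the job is handed in; nothing more can be done
None
```

The board is on the tray, the tray is home and the door is shut, as far as my checks can tell. I handed the job in at about 33 s of the 64 s allowed; `finish_job` gives no verdict.

- **Board:** I set it down under force feedback and released it. Two cameras put it at 0.056–0.057 m, the height of the tray floor, about 20 mm from the tray's centre. It could not be measured again once the door was shut.
- **Tray:** I pushed it in by its front lip until the force rose from about 1.6 N to 5.6 N. The lip then read about 5 mm inside the front plane (3 mm expected), so it was home.
- **Door:** Resistance rose to 12 N at the roller, then fell to zero as it snapped over. A further 16 N push met a hard stop about 0.05 rad beyond the roller. I never pushed faster than about 0.6 rad/s.
- **Door angle check:** The camera estimates of the final angle were 0.010 and 0.016 rad. The second is just over the 0.015 limit, but that is within the measurement error, so I relied on the snap and the hard stop.
- **Bystanders:** The multimeter, spool and bottle all read within about 8 mm of where they started. The arm ended clear of everything.

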